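# Tap-centre a wobbly bisque vase on a plaster bat

## Robot

A 7-joint arm with a two-finger parallel gripper is mounted at the origin on the work surface. World frame = base frame: x ahead of the robot, y to its left, z up, the work surface at z = 0. Lengths are in mm, angles in rad, forces in N, time in s.
With the tool pointing down it reaches from about 400 to 925 mm from the base axis. Payload 5.6 kg.
Tool frame: the origin (TCP) lies on the centre line of the jaws, within the pads' length; the fingertips stand 22 mm ahead of it and the grasp point (between the pads) lies 3 mm ahead of it; z points along the fingers, y is the line along which they close (so a half turn about z gives the same grasp; the last joint's range is limited). The gripper opens to 85 mm and grips with 20 to 120 N. Pads are 22 mm wide; open, the fingers measure 114 mm over their backs; the gripper's body (76 mm by 85 mm) begins 54 mm behind the grasp point. The pads swing forward as they close: fully open they stand 13 mm farther back than shut.
Start: joints at [1.203, 0.468, -0.012, 1.603, 0.006, 1.071, -0.056], TCP at [207.387, -616.034, 253.29] pointing down, gripper open.
Joint ranges: [-2.53, 2.53], [-0.31, 2.02], [-1.57, 1.55], [0.28, 2.44], [-1.29, 4.43], [0.15, 1.84], [-2.92, 2.92]. Speed limits (rad/s): [2.57, 2.57, 3.14, 3.14, 3.14, 3.14, 3.14].

## Interface

Orientations are given as a unit quaternion [w, x, y, z].
In Python, from cell import env gives the robot as it stands. The module is installed in compiled form; this text tells all that it offers.
- The arm moves only by the tool carry_out, never from a script. Its argument "series" is a list of rows, each a list of 7 numbers: the finger opening in mm, from 0 to 85.4, then the shift along the tool's x, y, z scaled (see below), then the turn, a rotation vector about the tool's x, y, z scaled (see below). In form: [[grip, dx, dy, dz, wx, wy, wz], ...]. A call has exactly 10 rows; each row shifts and turns the commanded pose from where the row before left it, along the tool's axes as they then stand; what a row does not reach is not made up. The controller multiplies each number of a shift by 0.2 m and each number of a turn by 30 degrees. A row lasts 1/10 s, in which the tool goes at most 50 mm and 8.59 degrees, less where a joint would pass 70% of its speed; a pose out of reach is approached as far as the arm can. A call with a number of a shift or a turn outside -1 to 1 is refused whole. A call with a gripper value outside its range is refused whole. The fingers move at their own pace and stop on an object; the grip force is fixed at half the most. Time passes only in rows, so rows that do not move let the fingers close, or fill a call up. It gives the time, the measured TCP pose, the force, the opening and the grip force at its end, in the units of the state.
- env.read_state(): the state, without advancing time (a new reading comes with each control period).
- env.get_image(name): name is "scene" or "top"; returns a dict with "color" (420x560x3 uint8, red, green, blue), "camera_matrix" (3x3 intrinsics, pixels), "k1" (the pictures are not rectified: a ray, as slopes to the right and down, at radius r is drawn at 1 + k1 r^2 times it, then the intrinsics apply), "world_from_camera" (4x4, takes a point from camera to world coordinates). Camera axes: x right, y down, z forward; pixel columns grow to the right and rows downward; lengths in mm; the calibration is good to about 2 mm. A picture is of the moment at which its call begins. There is no depth.
- env.finish_job(): hands the job in; it is judged then, once.
The state is a dict: "time": time; "q": joint angles; "qvel": joint speeds; "tau": joint torques, N m; "position": TCP position; "tool_rot": TCP orientation; "wrist_force": force on the tool from outside, world axes, zero at the start; "ft_torque": the same for the moment, N m; "gripper_width": finger opening in mm; "grip_force": force on a finger pad.
Only numpy, scipy, OpenCV 4.12 (cv2) and the standard library are available. Lean on these libraries where they do the work, as an engineer would, in place of code of your own. Each camera call takes 0.05 s, during which the arm holds its last target. There are 200 camera calls.

## Task

The little pink bisque vase stands off to one side of the small round plaster bat on its stand. Without gripping or lifting it, nudge it with light taps of the fingertips until it stands upright in the middle of the bat, concentric with the blue painted rings, then back away. Tap it low and gently so that it does not rock over or come off the bat, and leave the cup, jar and flask where they are.

Things in the scene. Friction and masses are not known exactly. Their poses are not given: they have to be found in the camera images.
- vase: loose pinkish-brown round vase, 56 mm tall, 0.11 to 0.22 kg, flat top with a dark mouth. Foot 32 mm across; widest at the belly, 53 mm across, 18 to 22 mm above its underside; waist 26 mm at 42 mm; lip 32 mm at the top. Friction 0.5 to 0.66: pushed on the belly it slides, at waist or lip it tips (keep bulky parts of the hand off the lip). Origin: centre of its underside; z: its axis, up.
- bat_center (a point): centre of the flat top face of the fixed round white plaster bat, 112 mm across, 16 mm thick, its top face 60 mm above the bench, carried on a 44 mm column over a 100 mm steel foot. Three blue rings, painted, 44, 70 and 94 mm across, are concentric with this point. The vase stands on this face; the stand cannot move.
- cup: bystander: open red plastic cup, 72 mm across, 85 mm tall; origin at centre of underside
- jar: bystander: amber jar with black cap, 56 mm across, 85 mm tall; origin at centre of underside
- flask: bystander: blue plastic bottle with white cap, 60 mm across, 150 mm tall; origin at centre of underside
Mind the look-alikes: they are no part of the job. What is shaped like the vase but green or turquoise is not meant.

How it is judged (in metres and radians):
At the end, for the whole second after the job is handed in: the vase stands upright and at rest on the bat, its axis within 6 mm of the bat's centre; cup, jar and flask are within 15 mm of where they were (horizontal distance between vase and bat_center below 0.006 m and z of vase in the frame of bat_center between -0.003 and 0.003 m and angle between vase's own z axis and vertical below 0.05 rad and linear speed of vase below 0.01 m/s and angular speed of vase below 0.1 rad/s and distance of each of cup, jar, flask from where it was at the start of the episode below 0.015 m); the robot touches nothing.
It fails at once if the vase rocks more than 0.25 rad (14 degrees) or topples (angle between vase's own z axis and vertical above 0.25 rad).
It fails at once if the vase is struck, pressed or pinched with more than 10 N (contact force between any of the fingers, the arm and vase above 10 N).
It fails at once if the vase is lifted more than 8 mm off the bat (z of vase in the frame of bat_center above 0.008 m).
It fails at once if the vase leaves the bat (z of vase in the frame of bat_center below -0.008 m).
It fails at once if the cup, jar or flask is moved more than 15 mm (distance of any of cup, jar, flask from where it was at the start of the episode above 0.015 m).
It also fails if it takes over 51 s, if anything falls off the work surface, if the arm or the gripper's body presses on something with over 40 N, if the wrist force passes 120 N, or if a joint passes its speed limit or range.

## Working session

There is one attempt and no reset: what is moved stays moved. The work goes in short steps, Python scripts to look and compute and a tool call to move; the robot and the scene stay as the last step left them, time stands still between calls to the robot, and variables do not carry over. Pictures are saved under pics/ and viewed, at most 10 in all, crops included, and the job is handed in when it is done.

Besides the shell and the picture viewer there is one more tool, called after "Emit:" in YAML: its name, and indented under it one key for each argument. carry_out: Moves the arm, as the interface text tells. Shifts and turns lie within -1 to 1; 1 stands for 0.2 m of shift or 30 degrees of turn. Its arguments: {"type":"object","properties":{"series":{"type":"array","items":{"type":"array","items":{"type":"number"}}}},"required":["series"]}

```bash
mkdir -p pics; cat > h.py <<'E'
import numpy as np, cv2
from cell import env
def px2ray(im,u,v):
    K=im["camera_matrix"];k=im["k1"]
    d=np.array([(u-K[0,2])/K[0,0],(v-K[1,2])/K[1,1]]);s=d.copy()
    for _ in range(20): s=d/(1+k*(s@s))
    T=np.array(im["world_from_camera"]);return T[:3,3],T[:3,:3]@np.array([s[0],s[1],1])
def onplane(im,u,v,z):
    o,d=px2ray(im,u,v);return o+d*(z-o[2])/d[2]
def proj(im,P):
    T=np.linalg.inv(np.array(im["world_from_camera"]));c=T[:3,:3]@np.array(P)+T[:3,3]
    s=c[:2]/c[2];s=s*(1+im["k1"]*(s@s));K=im["camera_matrix"]
    return np.array([K[0,0]*s[0]+K[0,2],K[1,1]*s[1]+K[1,2]])
def save(im,n): cv2.imwrite("pics/"+n,cv2.cvtColor(im["color"],cv2.COLOR_RGB2BGR))
E
python3 - <<'E'
from h import *
np.set_printoptions(precision=3,suppress=True)
for n in("scene","top"):
    im=env.get_image(n);save(im,n+"0.png");print(n,im["camera_matrix"],im["k1"],im["world_from_camera"])
s=env.read_state();print(s["position"],s["tool_rot"],s["time"])
E
```

```text
scene [[423.845   0.    280.486]
 [  0.    423.845 210.895]
 [  0.      0.      1.   ]] 0.016471035249516548 [[   0.778    0.425   -0.463  949.319]
 [   0.628   -0.52     0.578 -470.38 ]
 [   0.005   -0.741   -0.671  607.713]
 [   0.       0.       0.       1.   ]]
top [[436.301   0.    280.845]
 [  0.    436.301 211.761]
 [  0.      0.      1.   ]] 0.02400585459827608 [[   0.026   -0.989    0.145  407.823]
 [  -1.      -0.027   -0.006   -1.36 ]
 [   0.01    -0.145   -0.989 1086.912]
 [   0.       0.       0.       1.   ]]
[ 207.205 -615.591  252.431] [-0.001  0.987  0.162 -0.   ] 0.1
```

View pics/scene0.png

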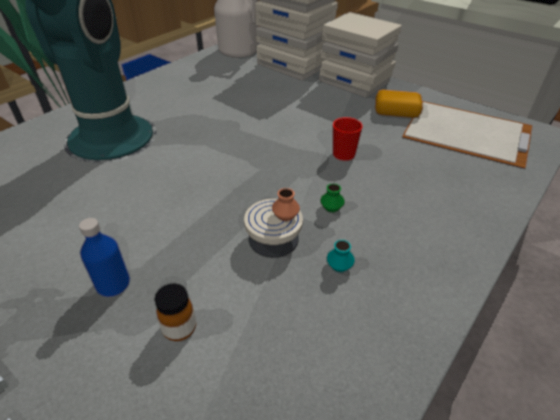

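View pics/top0.png

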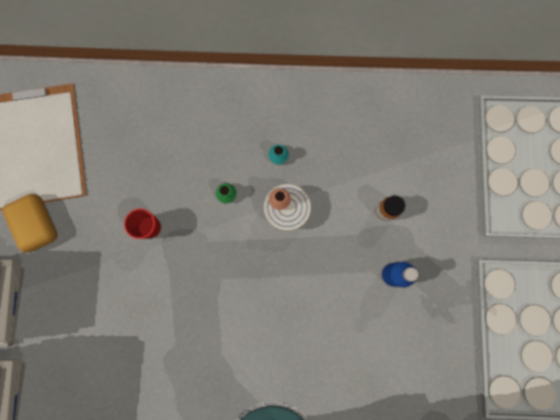

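The scene view shows the pink vase near (286,205) on the bat at about (273,222). In the top view the vase is near (280,198) and the bat at (287,207). The green and teal look-alikes stand on the bench. Next I'll measure the positions precisely.

```bash
cat > m.py <<'E'
from h import *
np.set_printoptions(precision=1,suppress=True)
def masks(im,c,r):
    hsv=cv2.cvtColor(im["color"],cv2.COLOR_RGB2HSV).astype(int)
    yy,xx=np.mgrid[:420,:560];near=np.hypot(xx-c[0],yy-c[1])<r
    H,S,V=hsv[...,0],hsv[...,1],hsv[...,2]
    pink=near&((H<18)|(H>170))&(S>75)
    white=near&(S<60)&(V>150)
    return pink,white,V
def measure(name,c=None,up=5,batc=None,tag=None):
    """fits by rectifying image of plane z to a world-metric map, 0.5 mm/pix around nominal bat centre"""
    im=env.get_image(name)
    return im
def rectify(im,z,c,half=90,s=0.5):
    n=int(2*half/s)+1
    g=np.arange(n)*s-half
    X,Y=np.meshgrid(c[0]+g,c[1]+g)
    T=np.linalg.inv(np.array(im["world_from_camera"]));P=np.stack([X,Y,np.full_like(X,z)],-1)@T[:3,:3].T+T[:3,3]
    q=P[...,:2]/P[...,2:];q=q*(1+im["k1"]*(q**2).sum(-1,keepdims=True));K=im["camera_matrix"]
    return cv2.remap(im["color"],(q[...,0]*K[0,0]+K[0,2]).astype(np.float32),(q[...,1]*K[1,1]+K[1,2]).astype(np.float32),cv2.INTER_CUBIC)
E
python3 - <<'E'
from m import *
out=[]
for n,c in(("scene",(273,218)),("top",(287,207))):
    im=env.get_image(n); b=onplane(im,*c,60)[:2];print(n,"rough",b)
    R=rectify(im,60,b); L=rectify(im,116,b)
    for A in(R,L):
        hsv=cv2.cvtColor(A,cv2.COLOR_RGB2HSV).astype(int)
    out.append(np.hstack([R,L]))
    hsv=cv2.cvtColor(R,cv2.COLOR_RGB2HSV); m=((hsv[...,1]<60)&(hsv[...,2]>130)).astype(np.uint8)
    cs,_=cv2.findContours(m,cv2.RETR_EXTERNAL,cv2.CHAIN_APPROX_NONE);k=max(cs,key=cv2.contourArea)
    h=cv2.convexHull(k);e=cv2.minEnclosingCircle(h);print("bat",b+np.array(e[0])*.5-90,e[1]*.5)
    hsv=cv2.cvtColor(L,cv2.COLOR_RGB2HSV);H=hsv[...,0].astype(int)
    p=(((H<18)|(H>170))&(hsv[...,1]>75)).astype(np.uint8)
    cs,_=cv2.findContours(p,cv2.RETR_EXTERNAL,cv2.CHAIN_APPROX_NONE);k=max(cs,key=cv2.contourArea)
    x=cv2.boundingRect(k);print("vase bbox",x)
cv2.imwrite("pics/rect.png",cv2.cvtColor(np.vstack(out)[:, :],cv2.COLOR_RGB2BGR)); r=cv2.imread("pics/rect.png");cv2.imwrite("pics/rect.png",cv2.resize(r,(600,600)))
E
```

```text
scene rough [573.  -23.2]
bat [572.  -21.7] 58.32601547241211
vase bbox (176, 100, 133, 151)
top rough [570.6 -21.6]
bat [575.8 -21.6] 123.62271881103516
vase bbox (152, 169, 96, 97)
```

View pics/rect.png

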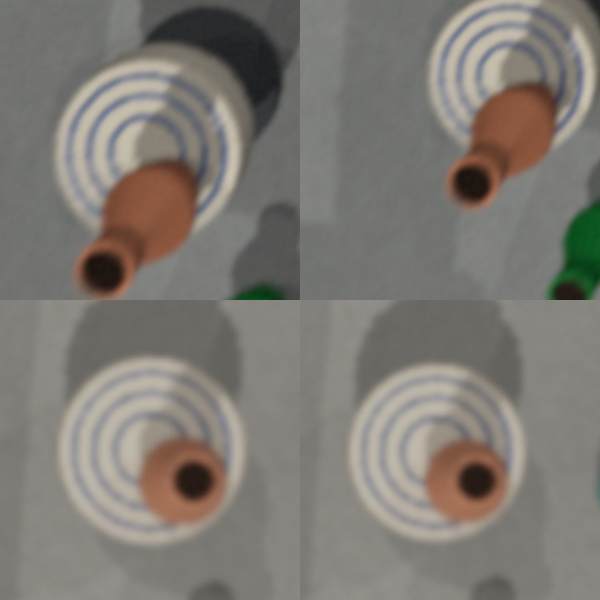

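```bash
cat >> m.py <<'E'
from scipy.optimize import least_squares
from scipy.spatial.transform import Rotation as Ro
def circ(P,w): return least_squares(lambda p:np.hypot(P[:,0]-p[0],P[:,1]-p[1])-p[2],w,loss="soft_l1",f_scale=.7).x
def bat(im,c,s=.5,half=90):
    R=rectify(im,60,c).astype(float);B=cv2.GaussianBlur(R[...,2]-R[...,0],(0,0),2);k=np.array(c,float)
    for _ in range(3):
        P=[]
        for a in np.linspace(0,2*np.pi,180,endpoint=False):
            r=np.arange(40,54,.25);x=k[0]+r*np.cos(a);y=k[1]+r*np.sin(a)
            v=B[np.clip(((y-c[1]+half)/s).round().astype(int),0,360),np.clip(((x-c[0]+half)/s).round().astype(int),0,360)]
            i=v.argmax()
            if 0<i<len(v)-1 and v[i]>np.median(v)+8:P.append((x[i],y[i]))
        f=circ(np.array(P),[*k,47]);k=f[:2]
    return f,len(P)
def mouth(im,c,s=.5,half=90):
    L=rectify(im,116,c);hsv=cv2.cvtColor(L,cv2.COLOR_RGB2HSV);H=hsv[...,0].astype(int)
    p=(((H<18)|(H>170))&(hsv[...,1]>75)&(hsv[...,2]>80)).astype(np.uint8)
    d=(hsv[...,2]<75).astype(np.uint8)
    best=None
    n,lab,st,ce=cv2.connectedComponentsWithStats(d)
    for i in range(1,n):
        if 200<st[i,4]<4000:
            ring=cv2.dilate((lab==i).astype(np.uint8),np.ones((13,13)))-(lab==i);f=(p[ring>0]>0).mean()
            if best is None or f>best[0]:best=(f,ce[i]*s-half+np.array(c),np.sqrt(st[i,4]/np.pi)*s)
    return best
def look(c=(572,-21.6)):
    for n in("scene","top"):
        im=env.get_image(n)
        try:
            f,k=bat(im,c);m=mouth(im,c);print(n,"bat",f,k,"mouth",m,"off",m[1]-f[:2])
        except Exception as e:print(n,"fail",e)
def delta(x,y,z,yaw=None):
    s=env.read_state();w=s["tool_rot"];R=Ro.from_quat([w[1],w[2],w[3],w[0]])
    d=R.inv().apply(np.array([x,y,z])-s["position"])
    X=R.as_matrix()[:,0];cy=np.degrees(np.arctan2(X[1],X[0]))
    print("pos",s["position"],"yaw",cy,"down",R.as_matrix()[:,2].round(3),"shift units",(d/200).round(4),"wz units",None if yaw is None else round(-(yaw-cy)/30,3),"t",s["time"],"F",np.array(s["wrist_force"]))
E
python3 - <<'E'
from m import *
look();delta(615,31,250,50)
E
```

```text
scene bat [571.  -20.8  46.7] 148 mouth (np.float64(0.8903508771929824), array([586.4,  -3. ]), np.float64(10.384000864058086)) off [15.3 17.9]
top bat [571.7 -20.8  46.8] 159 mouth (np.float64(0.9269662921348315), array([586.8,  -3. ]), np.float64(9.624353322664494)) off [15.1 17.8]
pos [ 207.3 -615.9  253. ] yaw 18.607133085707225 down [-0.  0. -1.] shift units [ 3.  -2.4  0. ] wz units -1.046 t 0.3 F [-0.  -0.5 -0.6]
```

Emit:
carry_out:
  series:
    - [30, 0.15, -0.12, 0, 0, 0, 0]
    - [30, 0.15, -0.12, 0, 0, 0, 0]
    - [30, 0.15, -0.12, 0, 0, 0, 0]
    - [30, 0.15, -0.12, 0, 0, 0, 0]
    - [30, 0.15, -0.12, 0, 0, 0, 0]
    - [30, 0.15, -0.12, 0, 0, 0, 0]
    - [30, 0.15, -0.12, 0, 0, 0, 0]
    - [30, 0.15, -0.12, 0, 0, 0, 0]
    - [30, 0.15, -0.12, 0, 0, 0, 0]
    - [30, 0.15, -0.12, 0, 0, 0, 0]

```text
time: 1.3
position: [415.8, -291.5, 253.5]
tool_rot: [0.0, 0.987, 0.162, 0.0]
wrist_force: [0.6, -1.3, 0.3]
gripper_width: 30.1
grip_force: 0.0
```

Emit:
carry_out:
  series:
    - [30, 0.15, -0.12, 0, 0, 0, 0]
    - [30, 0.15, -0.12, 0, 0, 0, 0]
    - [30, 0.15, -0.12, 0, 0, 0, 0]
    - [30, 0.15, -0.12, 0, 0, 0, 0]
    - [30, 0.15, -0.12, 0, 0, 0, 0]
    - [30, 0.15, -0.12, 0, 0, 0, 0]
    - [30, 0.15, -0.12, 0, 0, 0, 0]
    - [30, 0.15, -0.12, 0, 0, 0, 0]
    - [30, 0.15, -0.12, 0, 0, 0, 0]
    - [30, 0.15, -0.12, 0, 0, 0, 0]

```text
time: 2.3
position: [623.6, 31.5, 253.3]
tool_rot: [0.0, 0.987, 0.162, 0.0]
wrist_force: [0.4, 0.7, 0.3]
gripper_width: 29.7
grip_force: 0.0
```

Emit:
carry_out:
  series:
    - [30, 0, 0, 0, 0, 0, -0.21]
    - [30, 0, 0, 0, 0, 0, -0.21]
    - [30, 0, 0, 0, 0, 0, -0.21]
    - [30, 0, 0, 0, 0, 0, -0.21]
    - [30, 0, 0, 0, 0, 0, -0.21]
    - [30, 0, 0, 0, 0, 0, 0]
    - [30, 0, 0, 0, 0, 0, 0]
    - [30, 0, 0, 0, 0, 0, 0]
    - [30, 0, 0, 0, 0, 0, 0]
    - [30, 0, 0, 0, 0, 0, 0]

```text
time: 3.3
position: [622.9, 30.4, 253.3]
tool_rot: [0.0, 0.906, 0.423, -0.0]
wrist_force: [0.2, 0.1, -0.8]
gripper_width: 29.9
grip_force: 0.0
```

```bash
python3 - <<'E'
from m import *
u=np.array([np.cos(np.radians(49.6)),np.sin(np.radians(49.6))])
g=np.array([571.4,-20.8])+u*(23.4+31+22);print(g)
delta(*g,150,49.6)
E
```

```text
[620.9  37.4]
pos [622.9  30.4 253.3] yaw 50.07804568535312 down [ 0. -0. -1.] shift units [ 0.  -0.   0.5] wz units 0.016 t 3.3 F [ 0.2  0.1 -0.8]
```

Emit:
carry_out:
  series:
    - [30, 0.02, -0.03, 0, 0, 0, 0.016]
    - [30, 0, 0, 0.12, 0, 0, 0]
    - [30, 0, 0, 0.12, 0, 0, 0]
    - [30, 0, 0, 0.12, 0, 0, 0]
    - [30, 0, 0, 0.12, 0, 0, 0]
    - [30, 0, 0, 0.12, 0, 0, 0]
    - [30, 0, 0, 0.12, 0, 0, 0]
    - [30, 0, 0, 0, 0, 0, 0]
    - [30, 0, 0, 0, 0, 0, 0]
    - [30, 0, 0, 0, 0, 0, 0]

```text
time: 4.3
position: [621.8, 37.7, 110.8]
tool_rot: [0.0, 0.908, 0.42, 0.001]
wrist_force: [-0.1, -0.3, 0.4]
gripper_width: 29.8
grip_force: 0.0
```

```bash
python3 - <<'E'
from m import *
np.set_printoptions(precision=3,suppress=True)
delta(620.9,37.4,90,49.6)
im=env.get_image("scene");p=np.array(env.read_state()["position"])
x0,y0=230,130;A=cv2.resize(cv2.cvtColor(im["color"][y0:y0+110,x0:x0+140],cv2.COLOR_RGB2BGR),None,fx=5,fy=5,interpolation=cv2.INTER_CUBIC)
for dz,c in((-15,(0,255,255)),(-22,(0,255,0)),(-32,(255,0,255))):
    q=proj(im,p+[0,0,dz]);cv2.circle(A,tuple(int(v) for v in (q-[x0,y0])*5+2),4,c,-1);print(dz,q)
cv2.imwrite("pics/side.png",A)
E
```

```text
pos [621.818  37.74  110.828] yaw 49.63059036870274 down [ 0.002  0.    -1.   ] shift units [-0.004 -0.003  0.104] wz units 0.001 t 4.3 F [-0.072 -0.347  0.409]
-15 [313.886 197.975]
-22 [313.671 200.821]
-32 [313.369 204.829]
```

View pics/side.png

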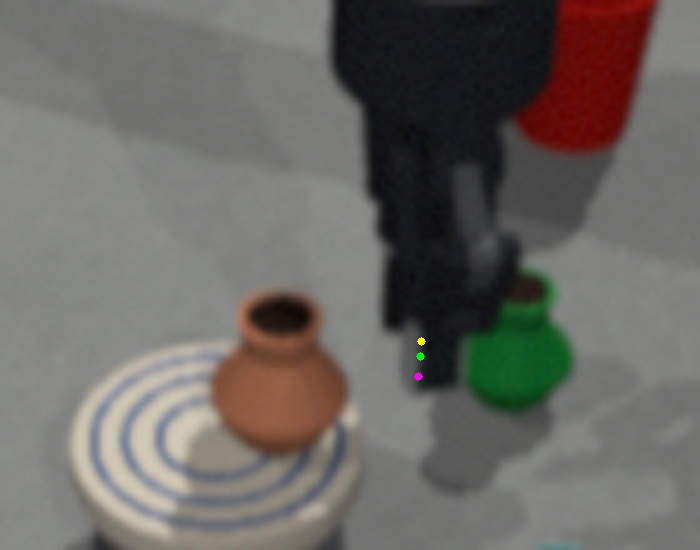

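```bash
python3 - <<'E'
from m import *
im=env.get_image("scene");p=np.array(env.read_state()["position"]);a=np.radians(49.6)
X=np.array([np.cos(a),np.sin(a),0]);Y=np.array([np.sin(a),-np.cos(a),0])
for o in(-29,-15,15,29):
  for dz in(-15,-22,-32):
    print(o,dz,[((proj(im,p+Y*o+X*k+[0,0,dz])-[230,130])*5).round() for k in(-11,11)])
E
```

```text
-29 -15 [array([373., 295.]), array([429., 288.])]
-29 -22 [array([372., 309.]), array([427., 302.])]
-29 -32 [array([371., 329.]), array([426., 322.])]
-15 -15 [array([381., 318.]), array([438., 311.])]
-15 -22 [array([380., 332.]), array([436., 325.])]
-15 -32 [array([379., 352.]), array([435., 345.])]
15 -15 [array([400., 370.]), array([458., 363.])]
15 -22 [array([399., 384.]), array([457., 377.])]
15 -32 [array([397., 404.]), array([455., 397.])]
29 -15 [array([409., 395.]), array([468., 387.])]
29 -22 [array([408., 409.]), array([466., 402.])]
29 -32 [array([406., 429.]), array([464., 422.])]
```

Emit:
carry_out:
  series:
    - [30, -0.004, -0.003, 0.03, 0, 0, 0]
    - [30, 0, 0, 0.04, 0, 0, 0]
    - [30, 0, 0, 0.04, 0, 0, 0]
    - [30, 0, 0, 0, 0, 0, 0]
    - [30, -0.02, 0, 0, 0, 0, 0]
    - [30, -0.02, 0, 0, 0, 0, 0]
    - [30, -0.015, 0, 0, 0, 0, 0]
    - [30, -0.01, 0, 0, 0, 0, 0]
    - [30, 0, 0, 0, 0, 0, 0]
    - [30, 0, 0, 0, 0, 0, 0]

```text
time: 5.4
position: [611.6, 27.1, 87.5]
tool_rot: [0.0, 0.908, 0.42, 0.0]
wrist_force: [-0.1, 0.5, -0.6]
gripper_width: 30.2
grip_force: 0.0
```

```bash
python3 - <<'E'
from m import *
look();np.set_printoptions(precision=3,suppress=True)
delta(571.4+33*.648,-20.8+33*.7615,89,49.6)
E
```

```text
scene bat [571.2 -20.8  46.9] 151 mouth (np.float64(0.76), array([587.1,  -2.7]), np.float64(11.01976504191973)) off [15.9 18. ]
top fail too many indices for array: array is 1-dimensional, but 2 were indexed
pos [611.577  27.243  87.373] yaw 49.63191452816347 down [ 0.  0. -1.] shift units [-0.148  0.003 -0.008] wz units 0.001 t 5.5 F [ 0.567 -0.531 -0.019]
```

Emit:
carry_out:
  series:
    - [30, -0.008, 0, 0, 0, 0, 0]
    - [30, -0.008, 0, 0, 0, 0, 0]
    - [30, -0.008, 0, 0, 0, 0, 0]
    - [30, -0.008, 0, 0, 0, 0, 0]
    - [30, -0.008, 0, 0, 0, 0, 0]
    - [30, -0.008, 0, 0, 0, 0, 0]
    - [30, -0.008, 0, 0, 0, 0, 0]
    - [30, -0.008, 0, 0, 0, 0, 0]
    - [30, -0.008, 0, 0, 0, 0, 0]
    - [30, -0.008, 0, 0, 0, 0, 0]

```text
time: 6.5
position: [601.1, 14.8, 87.3]
tool_rot: [0.0, 0.908, 0.42, 0.0]
wrist_force: [0.9, 1.3, 0.1]
gripper_width: 30.2
grip_force: 0.6
```

```bash
python3 - <<'E'
from m import *
look();np.set_printoptions(precision=3,suppress=True)
delta(571.4+33*.648,-20.8+33*.7615,89,49.6)
im=env.get_image("scene")
cv2.imwrite("pics/s2.png",cv2.resize(cv2.cvtColor(im["color"][130:240,230:370],cv2.COLOR_RGB2BGR),None,fx=5,fy=5))
E
```

```text
scene bat [571.3 -20.5  47. ] 141 mouth (np.float64(0.7267628205128205), array([580.9, -10.9]), np.float64(11.3751030207955)) off [9.7 9.6]
top fail too many indices for array: array is 1-dimensional, but 2 were indexed
pos [600.928  14.591  87.223] yaw 49.6088597272889 down [-0. -0. -1.] shift units [-0.066  0.002 -0.009] wz units 0.0 t 6.6 F [0.996 1.792 0.342]
```

View pics/s2.png

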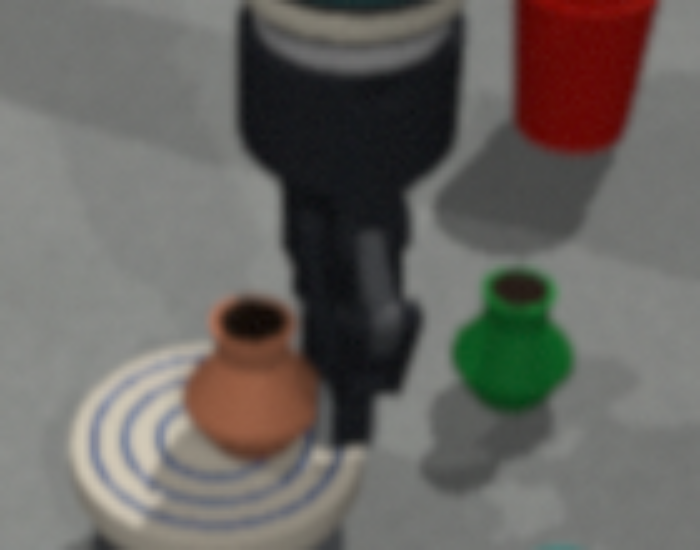

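The vase is upright and nestled in the cradle on the bat, with its mouth near (252,320) in the crop. About 13 mm of travel remain.

Emit:
carry_out:
  series:
    - [30, -0.008, 0, 0, 0, 0, 0]
    - [30, -0.008, 0, 0, 0, 0, 0]
    - [30, -0.008, 0, 0, 0, 0, 0]
    - [30, -0.008, 0, 0, 0, 0, 0]
    - [30, -0.008, 0, 0, 0, 0, 0]
    - [30, -0.008, 0, 0, 0, 0, 0]
    - [30, -0.007, 0, 0, 0, 0, 0]
    - [30, -0.005, 0, 0, 0, 0, 0]
    - [30, -0.003, 0, 0, 0, 0, 0]
    - [30, 0, 0, 0, 0, 0, 0]

```text
time: 7.65
position: [592.8, 5.2, 87.2]
tool_rot: [0.0, 0.908, 0.42, -0.0]
wrist_force: [0.5, 1.1, 1.0]
gripper_width: 29.8
grip_force: 0.5
```

```bash
python3 - <<'E'
from m import *
look();np.set_printoptions(precision=3,suppress=True)
delta(571.4+33*.648,-20.8+33*.7615,89,49.6)
E
```

```text
scene bat [571.  -20.4  47.1] 141 mouth (np.float64(0.6968954248366013), array([572.8, -20.5]), np.float64(11.195289977703462)) off [ 1.9 -0. ]
top fail too many indices for array: array is 1-dimensional, but 2 were indexed
pos [592.833   5.206  87.217] yaw 49.622944446282425 down [-0. -0. -1.] shift units [-0.004  0.003 -0.009] wz units 0.001 t 7.75 F [1.173 0.15  1.449]
```

Centred to within about 2 mm. Now I'll back away slowly, straight out and then up, and verify with the view clear.

Emit:
carry_out:
  series:
    - [30, 0.005, 0, 0, 0, 0, 0]
    - [30, 0.01, 0, 0, 0, 0, 0]
    - [30, 0.03, 0, 0, 0, 0, 0]
    - [30, 0.05, 0, 0, 0, 0, 0]
    - [30, 0.1, 0, 0, 0, 0, 0]
    - [30, 0.05, 0, -0.05, 0, 0, 0]
    - [30, 0, 0, -0.15, 0, 0, 0]
    - [30, 0, 0, -0.2, 0, 0, 0]
    - [30, 0, 0, -0.2, 0, 0, 0]
    - [30, 0, 0, 0, 0, 0, 0]

```text
time: 8.75
position: [628.3, 44.1, 214.3]
tool_rot: [0.002, 0.908, 0.42, 0.005]
wrist_force: [0.7, -0.3, -0.1]
gripper_width: 30.1
grip_force: 0.0
```

Emit:
carry_out:
  series:
    - [30, 0.15, -0.12, 0, 0, 0, 0]
    - [30, 0.15, -0.12, 0, 0, 0, 0]
    - [30, 0.15, -0.12, 0, 0, 0, 0]
    - [30, 0.15, -0.12, 0, 0, 0, 0]
    - [30, 0, 0, 0, 0, 0, 0]
    - [30, 0, 0, 0, 0, 0, 0]
    - [30, 0, 0, 0, 0, 0, 0]
    - [30, 0, 0, 0, 0, 0, 0]
    - [30, 0, 0, 0, 0, 0, 0]
    - [30, 0, 0, 0, 0, 0, 0]

```text
time: 9.75
position: [629.5, 195.2, 207.3]
tool_rot: [0.0, 0.908, 0.419, -0.0]
wrist_force: [-0.7, -0.2, 0.1]
gripper_width: 29.7
grip_force: 0.0
```

```bash
python3 - <<'E'
from m import *
look();save(env.get_image("top"),"top1.png");print(env.read_state()["position"],env.read_state()["wrist_force"])
E
```

```text
scene bat [571.1 -20.9  46.7] 162 mouth (np.float64(0.9194395796847635), array([572.3, -20.7]), np.float64(10.31479905072959)) off [1.2 0.2]
top bat [571.6 -21.   46.7] 180 mouth (np.float64(0.933531746031746), array([572.7, -20.7]), np.float64(8.991702346646203)) off [1.1 0.2]
[629.3 195.9 207.3] [-0.4  0.1 -0.5]
```

View pics/top1.png

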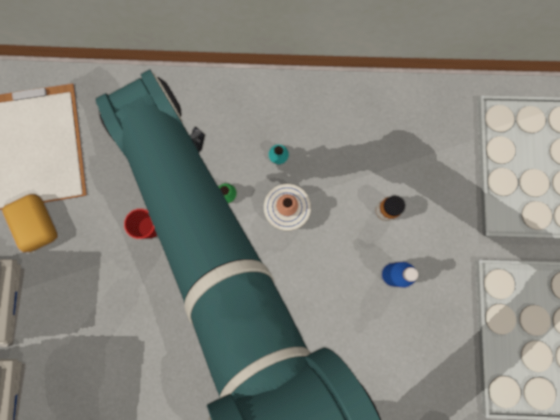

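The top view shows the vase at (287,205), concentric with the rings to about 1.2 mm. The cup, jar and flask are unmoved and the arm is clear.

```bash
python3 -c "
from cell import env;print(env.finish_job())"
```

```text
the job is handed in; nothing more can be done
None
```

The vase stands upright on the bat about 1.2 mm off centre by both cameras (limit 6 mm), the cup, jar and flask look unmoved, the arm is clear, and the job is handed in; no verdict came back.

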